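# File the door plaques on edge in the slotted rack

## Robot

A 7-joint arm with a two-finger parallel gripper is mounted at the origin on a cart in front of the work surface, level with it; the furniture and walls round the work are solid. World frame = base frame: x ahead of the robot, y to its left, z up, the work surface at z = 0. Lengths are in m, angles in rad, forces in N, time in s.
With the tool pointing down it reaches from about 0.35 to 0.775 m from the base axis. Payload 3.1 kg.
Tool frame: the origin (TCP) lies midway between the tips of the shut fingers; the grasp point (between the pads) lies 19 mm behind it; z points along the fingers, y is the line along which they close (so a half turn about z gives the same grasp; the last joint's range is limited). The gripper opens to 85 mm and grips with 20 to 120 N. Pads are 22 mm wide; open, the fingers measure 114 mm over their backs; the gripper's body (76 mm by 85 mm) begins 54 mm behind the grasp point. The pads swing forward as they close: fully open they stand 13 mm farther back than shut.
Start: joints at [-1.164, 0.311, 0.014, 1.512, -0.004, 1.319, -0.027], TCP at [0.239, 0.496, 0.231] pointing down, gripper open.
Joint ranges: [-2.7, 2.7], [-0.3, 1.91], [-1.27, 1.3], [0.12, 2.57], [-1.44, 4.58], [0.2, 2.03], [-3.05, 3.05]. Speed limits (rad/s): [2.79, 2.79, 3.14, 3.14, 3.14, 3.14, 3.14].

## Interface

Orientations are given as a unit quaternion [x, y, z, w].
In Python, from rig import robot gives the robot as it stands.
- The arm moves only by the tool move_tool, called after ">>>" as a command line: name --pt "numbers of a row" for each row, then --argument value for the rest. Schema: {"type":"object","properties":{"deltas":{"type":"array","items":{"type":"array","items":{"type":"number"},"minItems":7,"maxItems":7},"minItems":1,"maxItems":5},"squeeze":{"type":"number"},"only":{"type":"string"},"quiet":{"type":"boolean"},"lines":{"type":"string"}},"required":["deltas"],"additionalProperties":false}. deltas is a list of rows, 1 to 5 of them, each of 7 numbers: the finger opening in m, then dx, dy, dz in normalised numbers (1 is 0.3 m), then a rotation vector rx, ry, rz in normalised numbers (1 is pi/2 rad); each row is the pose to reach, as a shift and turn from the pose commanded when the call began, along the tool's axes at that moment; what a row does not reach only later rows make up. A row lasts 1/8 s, in which the tool goes at most 0.0625 m and 0.188 rad, less where a joint would pass 70% of its speed; a pose out of reach is approached as far as the arm can. The fingers move at their own pace and stop on an object; squeeze is the grip in N (left out, the last holds). Time passes only in rows, so rows that do not move let the fingers close. The tool returns the time, the measured TCP pose, the force, the opening and the grip force at its end. only (a regular expression) keeps the lines of the reply that match it, lines (a string "A,B") keeps lines A to B, and quiet returns only ok. Input that does not fit is refused with a message, and nothing moves.
- robot.get_state(): the state, without advancing time (a new reading comes with each control period).
- robot.get_image(name): name is "side" or "top"; returns the picture (400x640x3 uint8, red, green, blue); there is no depth.
- robot.camera_info(name): a dict with "vertical_fov" (degrees; the focal length in pixels is half the picture's height over the tangent of half this angle, whatever the lens; pixels are square), "cx", "cy" (the principal point, pixels), "R" (3x3) and "t" (3): a world point X has camera coordinates R X + t. Camera axes: x right, y down, z forward; pixel columns grow to the right and rows downward; lengths in m; the calibration is good to about 2 mm. A picture is of the moment at which its call begins. camera_info takes no time and is no camera call.
- robot.job_done(): hands the job in; it is judged then, once.
The state is a dict: "t": time; "joint_pos": joint angles; "joint_vel": joint speeds; "joint_torque": joint torques, N m; "ee_pos": TCP position; "tool_rot": TCP orientation; "force": force on the tool from outside, world axes, zero at the start; "torque": the same for the moment, N m; "opening": finger opening in m; "finger_force": force on a finger pad.
Only numpy, scipy, OpenCV 4.12 (cv2) and the standard library are available. Lean on these libraries where they do the work, as an engineer would, in place of code of your own. Each camera call takes 0.05 s, during which the arm holds its last target. There are 200 camera calls.

## Task

Stand the three blank door plaques on their long edges in the slotted rack, each fully down in the channel whose length fits it. The shortest one has been left in the channel meant for the longest, so it has to be moved as well. Leave the bottle, the staples box, the eraser and the binder clip where they are.

Things in the scene. Friction and masses are not known exactly. Their poses are not given: they have to be found in the camera images.
- rack: Low black base tray, 176 x 158 x 24 mm, that carries the three grey channels side by side, 46 mm apart centre to centre. Origin at the centre of its underside; x along the channels, y across them. Fixed.
- easel: Fixed light-wood easel, base 160 x 150 mm, with two sloped ledges 64 mm apart, one behind the other. Origin under its centre; x along the ledges, +y the side towards which the plaques lean (roughly towards the robot). Each ledge has a board on the lean side that reaches 30 mm up the plaque and an 8 mm lip on the other.
- plaque_short: Blank door plaque: aluminium plate, white panel, dark end caps, same both ways round; 84 mm long (x), 10 thick (y), 76 high (z), about 0.12 kg. Origin at its centre. At the start it stands upright in the channel meant for the longest plaque, its upper 43 mm above the walls.
- plaque_mid: Blank door plaque: aluminium plate, white panel, dark end caps, same both ways round; 110 mm long (x), 10 thick (y), 76 high (z), about 0.12 kg. Origin at its centre. Starts leaning on one of the easel's two ledges (either), on a long edge, top tilted 0.4 rad towards the easel's +y; its upper 46 mm are free on both faces; pinch the thickness with tilted fingers and draw out along its plane.
- plaque_long: Blank door plaque: aluminium plate, white panel, dark end caps, same both ways round; 136 mm long (x), 10 thick (y), 76 high (z), about 0.12 kg. Origin at its centre. Starts leaning on one of the easel's two ledges (either), on a long edge, top tilted 0.4 rad towards the easel's +y; its upper 46 mm are free on both faces; pinch the thickness with tilted fingers and draw out along its plane.
- bay_short: Fixed grey channel of the rack for the 84 mm plaque: 154 mm long outside, 92 mm clear between its black end blocks, 14 mm wide inside, about 20 mm at the flared mouth. The three channels' order varies. Origin under its centre, 8 mm above the desk; its x axis runs along the channel, y across it, z up. Above the origin: floor 4 mm, end blocks to 30 mm, walls to 37 mm.
- bay_mid: Fixed grey channel of the rack for the 110 mm plaque: 154 mm long outside, 118 mm clear between its black end blocks, 14 mm wide inside, about 20 mm at the flared mouth. The three channels' order varies. Origin under its centre, 8 mm above the desk; its x axis runs along the channel, y across it, z up. Above the origin: floor 4 mm, end blocks to 30 mm, walls to 37 mm.
- bay_long: Fixed grey channel of the rack for the 136 mm plaque: 154 mm long outside, 144 mm clear between its black end blocks, 14 mm wide inside, about 20 mm at the flared mouth. The three channels' order varies. Origin under its centre, 8 mm above the desk; its x axis runs along the channel, y across it, z up. Above the origin: floor 4 mm, end blocks to 30 mm, walls to 37 mm.
- chair_leg (a point): Root of the nearest leg of the upturned chair at the back, on the rim of its seat, 110 mm above the desk (fixed). From here the leg, a black bar 30 mm thick, rises and leans towards the robot: its end is 120 mm nearer the robot (-x) and 430 mm higher, at the same y. Keep wrist and arm clear of it.
- gel_bottle: Clear bottle of hand gel with a black cap, standing loose between easel and rack, nearer the robot; 47 mm across, 160 mm high. Origin at the centre of its base. To be left alone.
- staples_box: Small carton of staples, loose, 34 x 56 x 14 mm, on the desk between easel and rack, origin under its centre. To be left alone.
- eraser: White eraser in a card sleeve, loose, 21 x 46 x 12 mm, behind the rack. Origin under its centre. To be left alone.
- binder_clip_3: Black binder clip lying on the desk to the left of the easel, loose, 49 x 41 x 18 mm. Origin under its centre. To be left alone.

How it is judged:
By the outcome, as a careful person would: the job done as asked, in the order asked, and still so for the second after the job is handed in, with the robot touching nothing.
It also fails if it takes over 72 s, if anything falls off the work surface, if the arm or the gripper's body presses on something with over 40 N, if the wrist force passes 120 N, or if a joint passes its speed limit or range.

## Working session

There is one attempt and no reset: what is moved stays moved. The work goes in short steps, Python scripts to look and compute and a tool call to move; the robot and the scene stay as the last step left them, time stands still between calls to the robot, and variables do not carry over. Pictures are saved under pics/ and viewed, at most 10 in all, crops included, and the job is handed in when it is done.

```bash
ls; mkdir -p pics; python3 - <<'E'
from rig import robot
import cv2, numpy as np
np.set_printoptions(precision=4,suppress=True)
for n in("side","top"):
    im=robot.get_image(n); cv2.imwrite(f"pics/{n}0.png",im[...,::-1]); print(n,robot.camera_info(n))
s=robot.get_state(); print(s)
E
```

```text
pics
side {'vertical_fov': 44.17732803104616, 'cx': 316.116037740902, 'cy': 189.8801867533229, 'R': array([[-0.957 , -0.29  ,  0.0045],
       [-0.1137,  0.3608, -0.9257],
       [ 0.2669, -0.8864, -0.3782]]), 't': array([0.5416, 0.1082, 1.131 ])}
top {'vertical_fov': 57.49358625118885, 'cx': 321.6694969428885, 'cy': 198.37636684491451, 'R': array([[ 0.0252, -0.9997, -0.0013],
       [-0.9844, -0.0246, -0.1741],
       [ 0.174 ,  0.0056, -0.9847]]), 't': array([0.1572, 0.5091, 0.8554])}
{'t': 0.1, 'joint_pos': array([-1.1637,  0.3117,  0.014 ,  1.5129, -0.0044,  1.3192, -0.0272]), 'joint_vel': array([-0.0007, -0.0001, -0.0005, -0.0043, -0.0012, -0.0004,  0.0005]), 'joint_torque': array([  0.0004, -38.0852,   0.1465, -23.1238,   0.0122,   0.0082,
        -0.    ]), 'ee_pos': array([0.2384, 0.4949, 0.2303]), 'tool_rot': array([ 0.2225,  0.9749, -0.0011, -0.0002]), 'force': array([-0.1379,  0.3549, -0.3494]), 'torque': array([-0.0056,  0.0072, -0.0158]), 'finger_force': 0.0, 'opening': 0.08566343217850575}
```

View pics/side0.png

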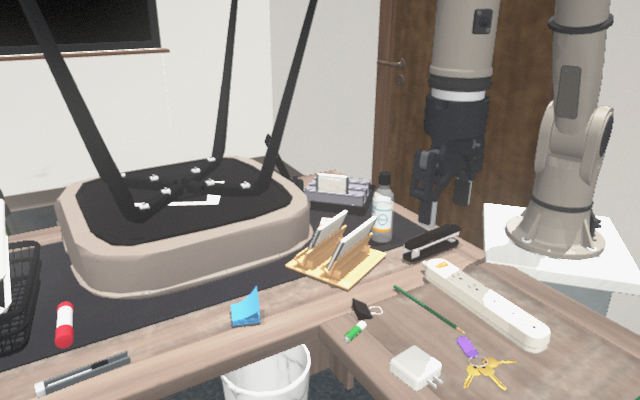

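View pics/top0.png

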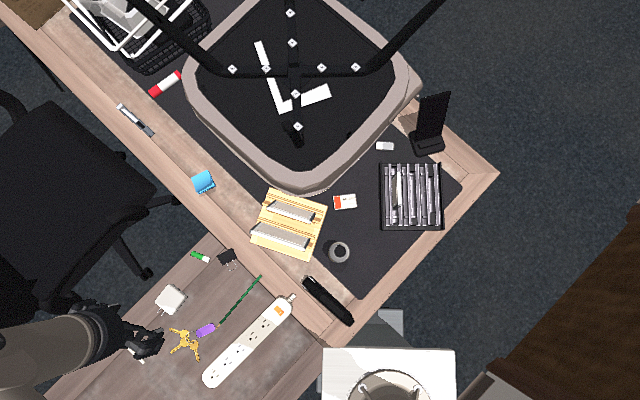

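```bash
cat > h.py <<'E'
import numpy as np, cv2
from rig import robot
from scipy.spatial.transform import Rotation as Ro
np.set_printoptions(precision=4,suppress=True)
C={n:robot.camera_info(n) for n in("side","top")}
def ray(n,u,v):
    c=C[n]; f=200/np.tan(np.radians(c["vertical_fov"]/2)); R=np.array(c["R"])
    d=R.T@np.array([(u-c["cx"])/f,(v-c["cy"])/f,1]); return -R.T@np.array(c["t"]),d/np.linalg.norm(d)
def onz(n,u,v,z):
    o,d=ray(n,u,v); return o+d*(z-o[2])/d[2]
def tri(a,b):
    o1,d1=ray("top",*a);o2,d2=ray("side",*b)
    s=np.linalg.lstsq(np.c_[d1,-d2],o2-o1,rcond=None)[0]
    p,q=o1+s[0]*d1,o2+s[1]*d2; return (p+q)/2,np.linalg.norm(p-q)
def proj(n,X):
    c=C[n]; f=200/np.tan(np.radians(c["vertical_fov"]/2)); p=np.array(c["R"])@X+c["t"]; return p[:2]/p[2]*f+[c["cx"],c["cy"]]
def tool(s=None):
    s=s or robot.get_state(); return np.array(s["ee_pos"]),Ro.from_quat(s["tool_rot"])
E
python3 - <<'E'
import cv2,numpy as np
def crop(n,x0,y0,w,h,k,o):
    im=cv2.imread(f"pics/{n}0.png")[y0:y0+h,x0:x0+w]; im=cv2.resize(im,None,fx=k,fy=k,interpolation=cv2.INTER_CUBIC)
    for x in range((x0+9)//10*10,x0+w,10): cv2.line(im,((x-x0)*k,0),((x-x0)*k,6 if x%50 else 16),(0,0,255),1)
    for y in range((y0+9)//10*10,y0+h,10): cv2.line(im,(0,(y-y0)*k),(6 if y%50 else 16,(y-y0)*k),(0,0,255),1)
    return im
a=crop("top",245,180,90,85,6,0)[:,:]; b=crop("top",375,155,75,80,6,0)
H=max(a.shape[0],b.shape[0])
p=lambda i:cv2.copyMakeBorder(i,0,H-i.shape[0],0,0,cv2.BORDER_CONSTANT)
o=np.hstack([p(a),p(b)]); o=cv2.resize(o,(800,int(o.shape[0]*800/o.shape[1])),interpolation=cv2.INTER_AREA); cv2.imwrite("pics/topc.png",o)
cv2.imwrite("pics/sidec.png",crop("side",280,165,130,120,5,0)[:600])
E
```

```text
(no output)
```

View pics/topc.png

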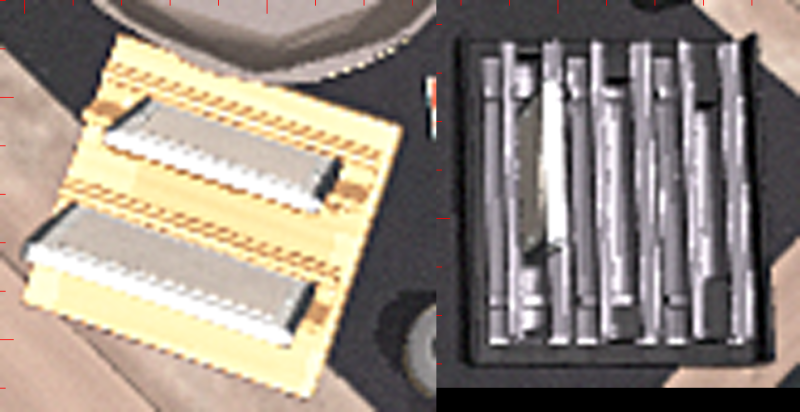

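View pics/sidec.png

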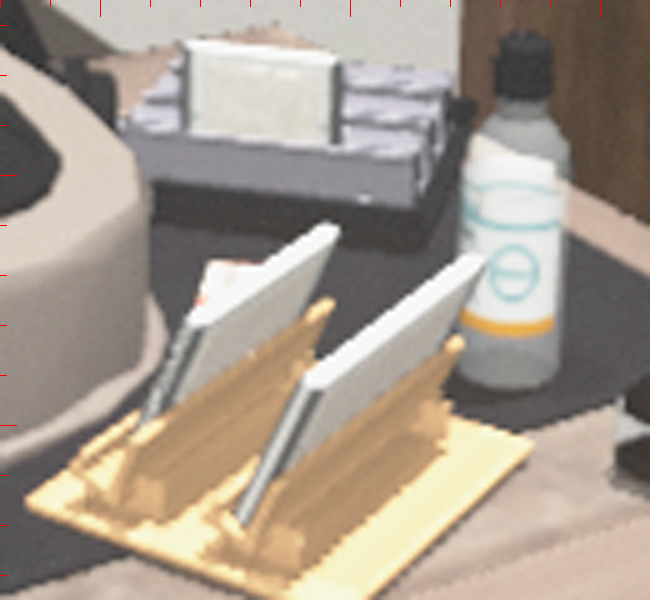

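```bash
python3 - <<'E'
from h import *
T=cv2.imread("pics/top0.png");S=cv2.imread("pics/side0.png")
def blobs(im,box,lo,hi,amin=12,sat=60,k=4):
    x0,y0,w,h=box; c=cv2.resize(im[y0:y0+h,x0:x0+w],None,fx=k,fy=k,interpolation=cv2.INTER_CUBIC)
    hs=cv2.cvtColor(c,cv2.COLOR_BGR2HSV); m=((hs[...,2]>=lo)&(hs[...,2]<=hi)&(hs[...,1]<sat)).astype(np.uint8)
    for q in sorted(cv2.findContours(m,cv2.RETR_EXTERNAL,cv2.CHAIN_APPROX_NONE)[0],key=lambda q:q.reshape(-1,2)[:,0].min()):
        if cv2.contourArea(q)<amin*k*k: continue
        r=cv2.minAreaRect(q); b=cv2.boxPoints(r)/k+[x0,y0]
        print("  area",cv2.contourArea(q)/k/k,"box",np.round(b-.0,1).tolist())
print("top plaques");blobs(T,(245,180,90,85),222,255)
print("top rack short");blobs(T,(375,155,75,80),205,255,8)
print("top rack walls");blobs(T,(375,155,75,80),150,255,8)
print("side plaques");blobs(S,(285,205,100,85),215,255)
print("side short");blobs(S,(310,168,45,30),205,255)
# tray black outline in top
g=cv2.cvtColor(T,cv2.COLOR_BGR2HSV)[...,2]
print(g[200,375:450]);print(g[160:240:1,395])
E
```

```text
top plaques
  area 314.46875 box [[248.9, 243.1], [251.3, 229.5], [307.4, 239.5], [305.0, 253.0]]
  area 75.9375 box [[258.7, 215.9], [260.8, 209.3], [273.6, 213.3], [271.5, 220.0]]
  area 188.3125 box [[265.6, 209.5], [267.4, 204.1], [312.9, 219.2], [311.0, 224.7]]
  area 233.34375 box [[262.7, 206.9], [269.9, 186.4], [327.7, 206.5], [320.6, 227.0]]
  area 109.09375 box [[268.9, 247.5], [314.5, 242.2], [316.7, 260.8], [271.0, 266.1]]
  area 12.0 box [[271.6, 224.8], [272.0, 223.5], [294.2, 230.9], [293.8, 232.2]]
  area 35.28125 box [[310.8, 237.0], [314.5, 226.4], [320.2, 228.3], [316.5, 238.9]]
top rack short
  area 19.09375 box [[389.2, 164.2], [390.5, 164.2], [390.5, 190.2], [389.2, 190.2]]
  area 17.65625 box [[390.0, 223.0], [390.0, 196.0], [391.2, 196.0], [391.2, 223.0]]
  area 11.375 box [[391.0, 169.2], [393.7, 168.9], [394.4, 174.4], [391.7, 174.7]]
  area 16.84375 box [[391.0, 211.5], [394.8, 210.6], [396.5, 217.4], [392.7, 218.3]]
  area 8.90625 box [[392.2, 219.0], [395.2, 219.0], [395.2, 222.8], [392.2, 222.8]]
  area 126.875 box [[395.4, 170.9], [400.4, 170.7], [402.4
[... 3701 characters left out ...]
box [[349.7, 168.0], [354.7, 168.0], [354.7, 181.7], [349.7, 181.7]]
[ 69  63  69  78  43  18  55  52  79  73 133 159 161 110  92 221 141 107
 115 110 112 115 122 255 255 255 247  89 119 162 133 112  53 208 169 184
 252 173 141  76  54  75 156 163 204  95 191 161 157 114  68  37 229 181
 239 168 138  77  61  49 198 164 156 255 103   7  16  72  51  65  70  66
  67  64  68]
[ 60  66  63  44  66  98   0  38  66  67  66  73  66  58  44 110 109 100
  99 105 106  99 100  92  90  88 104 103 102  96 100  98  99 100 103 103
  99 103 105 116 112 111 120 120 125  88  34  43  49  56 140 178 171 141
 134 133 255 255  90 187 183 182 132  49  73 106  76  79  87  78  38  70
  72  70  65  69  72  73  69  65]
```

```bash
python3 - <<'E'
from h import *
P={}
def t(n,a,b): P[n],e=tri(a,b); print(n,P[n],"gap",round(e,4))
t("longL",(250.3,231.5),(342.5,241.1));t("longR",(304.9,248.2),(374.5,216.3))
t("midL",(267.8,206.9),(319.5,228.7));t("midR",(310.7,220.5),(345.1,210.1))
t("shortF",(398.5,171.6),(317.1,173.9));t("shortN",(399.7,205.4),(347.5,176.3))
t("wallF",(389.6,163.5),(305.5,188.9));t("wallN",(391.2,225),(363.1,196.5))
for a,b in(("longL","longR"),("midL","midR"),("shortF","shortN"),("wallF","wallN")):
    d=P[b]-P[a];print(a,"len",np.linalg.norm(d),"dir",np.degrees(np.arctan2(d[1],d[0])),"centre",(P[a]+P[b])/2)
# wall tops rows 200 and end rows at z .045
for nm,l in (("wallends",[(389.6,163.5),(391.2,225),(397.9,163.5),(400.6,225),(407.2,163.5),(410.2,225),(415.8,163.5),(419,225),(425.6,163.5),(428.6,225),(434,163.5),(437,225)]),):
    for p in l: print(nm,p,onz("top",*p,.045)[:2])
print("bottle",onz("top",338,243,.16),"staples",onz("top",344.5,201,.01),"easel corners z~.01",[onz("top",245+x/4.848-.5,180+y/4.848-.5,.012)[:2] for x,y in((118,37),(402,127),(310,398),(25,300))])
print(robot.get_state()["ee_pos"])
E
```

```text
longL [0.415  0.3317 0.0927] gap 0.0003
longR [0.3794 0.2049 0.0914] gap 0.0017
midL [0.4719 0.2941 0.0921] gap 0.003
midR [0.4439 0.1936 0.0917] gap 0.0005
shortF [ 0.5671 -0.0117  0.0868] gap 0.0004
shortN [ 0.4865 -0.0129  0.0887] gap 0.0027
wallF [0.5958 0.0019 0.0476] gap 0.0031
wallN [ 0.4436 -0.0013  0.044 ] gap 0.0002
longL len 0.13168539897868478 dir -105.66437129555491 centre [0.3972 0.2683 0.0921]
midL len 0.1043447445330896 dir -105.57359536603003 centre [0.4579 0.2439 0.0919]
shortF len 0.08065065632032993 dir -179.08394106141876 centre [ 0.5268 -0.0123  0.0878]
wallF len 0.15231656125485402 dir -178.80881508156327 centre [0.5197 0.0003 0.0458]
wallends (389.6, 163.5) [0.5981 0.0017]
wallends (391.2, 225) [ 0.4434 -0.0011]
wallends (397.9, 163.5) [ 0.5986 -0.0192]
wallends (400.6, 225) [ 0.4439 -0.024 ]
wallends (407.2, 163.5) [ 0.5992 -0.0425]
wallends (410.2, 225) [ 0.4445 -0.0474]
wallends (415.8, 163.5) [ 0.5998 -0.0641]
wallends (419, 225) [ 0.4451 -0.0688]
wallends (425.6, 163.5) [ 0.6004 -0.0886]
wallends (428.6, 225) [ 0.4457 -0.0922]
wallends (434, 163.5) [ 0.6009 -0.1097]
wallends (437, 225) [ 0.4462 -0.1126]
bottle [0.3903 0.1325 0.16  ] staples [0.5058 0.1114 0.01  ] easel corners z~.01 [array([0.5368, 0.3068]), array([0.4922, 0.1549]), array([0.3506, 0.1989]), array([0.3968, 0.3479])]
[0.2384 0.4949 0.2303]
```

```bash
cat >> h.py <<'E'
U=np.array([-.375,.105,.921]);U/=np.linalg.norm(U)
def Rd(yaw,z=None):   # tool y at world yaw, tool pointing along z
    z=np.array([0,0,-1.]) if z is None else z
    y=np.array([np.cos(yaw),np.sin(yaw),0]); y-=z*(y@z); y/=np.linalg.norm(y)
    return Ro.from_matrix(np.c_[np.cross(y,z),y,z])
RACK=Rd(np.radians(-88.6)); EASEL=Rd(np.radians(-15.6),-U)
def d(p,R,label=""):
    q,r=tool(); dp=r.inv().apply(np.array(p)-q); w=(r.inv()*R).as_rotvec()
    print(label,"d",dp,"rot",w,"n",max(np.linalg.norm(dp)/.0625,np.linalg.norm(w)/.188).round(1))
E
python3 - <<'E'
from h import *
n=EASEL.as_matrix();print(n)
for v in (127,140,150):
    r=onz("top",297,v,.11); e=r+[-.12,0,.43]; print(r,proj("top",r),proj("top",e),proj("side",r),proj("side",e))
d([.42,.18,.23],Rd(np.radians(0)),"via");d([.527,-.012,.16],RACK,"above")
E
```

```text
[[ 0.2689  0.8872  0.375 ]
 [ 0.9632 -0.2476 -0.105 ]
 [-0.0003  0.3894 -0.9211]]
[0.6637 0.2323 0.11  ] [297. 127.] [267.7788  89.0274] [241.5708 196.7249] [291.2625 -20.5105]
[0.6316 0.2311 0.11  ] [297. 140.] [267.3833 115.4653] [255.608 198.284] [308.9189 -20.5036]
[0.6071 0.2302 0.11  ] [297. 150.] [267.0752 136.054 ] [266.4177 199.4847] [322.5544 -20.4982]
via d [-0.3003 -0.205   0.0008] rot [-0.0018  0.0013  1.1221] n 6.0
above d [-0.48   -0.3314  0.0711] rot [-0.0005  0.0029  2.6684] n 14.2
```

The rows are not in the units I measure in: shifts go in shares of 0.3 m and turns go in shares of pi/2 rad. I convert before sending: -0.3 m is -1, -0.24 m is -0.8, 0.94 rad is 0.5984.

>>> move_tool --pt "0.085 -0.2 -0.1367 0 0 0 0.1197" --pt "0.085 -0.4 -0.2733 0 0 0 0.2394" --pt "0.06 -0.6 -0.41 0 0 0 0.3591" --pt "0.04 -0.8 -0.55 0 0 0 0.4787" --pt "0.04 -1 -0.6833 0 0 0 0.5984" --squeeze 40

```text
t: 0.72
ee_pos: [0.3948, 0.2227, 0.2311]
tool_rot: [0.641, 0.767, -0.0, -0.0]
force: [0.1, 0.4, 0.6]
opening: 0.04
finger_force: 0.0
```

```bash
python3 - <<'E'
from h import *
print(robot.get_state()["joint_pos"])
d([.527,-.012,.16],RACK,"above")
E
```

```text
[-0.8468  0.1106  0.3265  1.7677 -0.0373  1.2693 -0.3324]
above d [-0.2544  0.0884  0.071 ] rot [-0.0002  0.      1.725 ] n 9.2
```

Converted, -0.25 m is -0.8333, -0.2 m is -0.6667, 0.94 rad is 0.5984.

>>> move_tool --pt "0.04 -0.1667 0.0667 0.0333 0 0 0.1197" --pt "0.04 -0.3333 0.1167 0.0667 0 0 0.2394" --pt "0.04 -0.5 0.1667 0.1 0 0 0.3591" --pt "0.04 -0.6667 0.2333 0.1333 0 0 0.4787" --pt "0.04 -0.8333 0.2933 0.1667 0 0 0.5984"

```text
t: 1.35
ee_pos: [0.5273, -0.0061, 0.1807]
tool_rot: [0.919, 0.395, -0.0, -0.0]
force: [0.8, 0.9, -0.7]
opening: 0.0399
finger_force: 0.0
```

>>> move_tool --pt "0.04 0 0 0 0 0 0.1197" --pt "0.04 0 0 0 0 0 0.2394" --pt "0.04 0 0 0 0 0 0.3591" --pt "0.04 0 0 0 0 0 0.4775" --pt "0.04 0 0 0 0 0 0.4985"

```text
t: 1.98
ee_pos: [0.5264, -0.0048, 0.1808]
tool_rot: [1.0, 0.018, -0.001, 0.0]
force: [0.9, -0.5, 0.2]
opening: 0.0402
finger_force: 0.0
```

>>> move_tool --pt "0.04 0 0 0 0 0 0"

```text
t: 2.1
ee_pos: [0.5266, -0.0048, 0.181]
tool_rot: [1.0, 0.019, -0.0, 0.0]
force: [-0.3, 0.5, 0.2]
opening: 0.0401
finger_force: 0.0
```

```bash
python3 - <<'E'
from h import *
print(robot.get_state()["joint_pos"])
d([.527,-.012,.12],RACK,"above");d([.527,-.012,.057],RACK,"grasp")
E
```

```text
[-0.614   0.3617  0.7758  1.6779 -0.2676  1.2125 -1.3091]
above d [0.0002 0.0072 0.061 ] rot [0.     0.0006 0.0129] n 1.0
grasp d [0.0002 0.0072 0.124 ] rot [0.     0.0006 0.0129] n 2.0
```

Converted, 0.124 m is 0.4133, 0.08 m is 0.2667, 0.013 rad is 0.0083.

>>> move_tool --pt "0.04 0 0.0233 0.1333 0 0 0.0083" --pt "0.04 0 0.0233 0.2667 0 0 0.0083" --pt "0.04 0 0.0233 0.4133 0 0 0.0083" --pt "0.04 0 0.0233 0.4133 0 0 0.0083"

```text
t: 2.6
ee_pos: [0.5236, -0.0115, 0.0544]
tool_rot: [1.0, 0.012, -0.004, -0.0]
force: [-0.8, -1.3, 0.9]
opening: 0.04
finger_force: 0.0
```

```bash
python3 - <<'E'
from h import *
d([.527,-.012,.057],RACK,"grasp")
T=robot.get_image("top");S=robot.get_image("side")
k=lambda i,x,y,w,h,f:cv2.resize(i[y:y+h,x:x+w,::-1],None,fx=f,fy=f,interpolation=cv2.INTER_CUBIC)
cv2.imwrite("pics/g1.png",np.hstack([k(T,370,150,80,80,5),k(S,290,150,80,80,5)]))
E
```

```text
grasp d [ 0.0034  0.0006 -0.0027] rot [-0.0002  0.0083 -0.0013] n 0.1
```

View pics/g1.png

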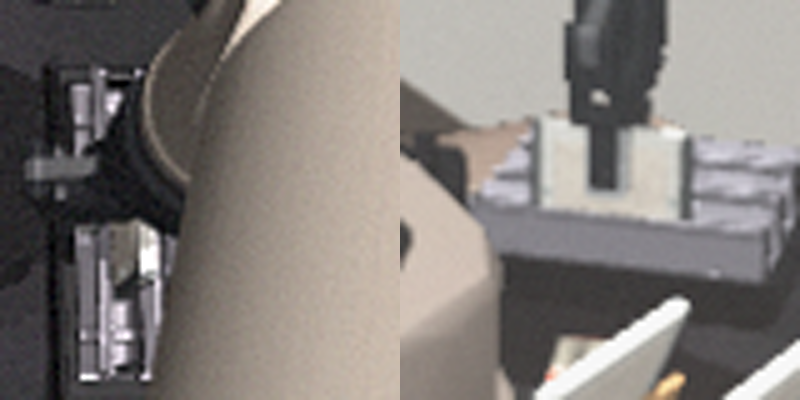

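Converted, -0.002 m is -0.0067.

>>> move_tool --pt "0 0 0 -0.0067 0 0 0" --pt "0 0 0 -0.0067 0 0 0" --pt "0 0 0 -0.0067 0 0 0" --pt "0 0 0 -0.0067 0 0 0" --squeeze 50

```text
t: 3.2
ee_pos: [0.5291, -0.0118, 0.0616]
tool_rot: [1.0, 0.011, 0.002, -0.0]
force: [-0.2, 0.6, 7.5]
opening: 0.0093
finger_force: 50.5
```

```bash
python3 - <<'E'
from h import *
d([.527,-.012,.16],RACK,"lift")
E
```

```text
lift d [-0.0016  0.     -0.0984] rot [-0.0007 -0.0047 -0.0022] n 1.6
```

Converted, -0.09 m is -0.3, 0.089 m is 0.2967.

>>> move_tool --pt "0 0 0 -0.1667 0 0 0" --pt "0 0 0 -0.3 0 0 0" --pt "0 -0.0067 0.1667 -0.3 0 0 0" --pt "0 -0.0133 0.2967 -0.3 0 0 0" --pt "0 -0.0133 0.2967 -0.3 0 0 0"

```text
t: 3.82
ee_pos: [0.5241, -0.1062, 0.1504]
tool_rot: [1.0, 0.007, 0.001, 0.001]
force: [0.5, 0.8, -1.5]
opening: 0.0093
finger_force: 49.4
```

>>> move_tool --pt "0 0 0 0 0 0 0" --pt "0 0 0 0 0 0 0"

```text
t: 4.08
ee_pos: [0.5252, -0.0991, 0.1491]
tool_rot: [1.0, 0.012, -0.0, -0.001]
force: [-0.3, 0.9, -0.5]
opening: 0.0091
finger_force: 49.4
```

```bash
python3 - <<'E'
from h import *
print(robot.get_state()["joint_pos"])
d([.5255,-.1012,.10],RACK,"pre");d([.5255,-.1012,.0616],RACK,"down")
T=robot.get_image("top");S=robot.get_image("side")
k=lambda i,x,y,w,h,f:cv2.resize(i[y:y+h,x:x+w,::-1],None,fx=f,fy=f,interpolation=cv2.INTER_CUBIC)
cv2.imwrite("pics/g2.png",np.hstack([k(T,370,140,80,80,5),k(S,290,130,80,80,5)]))
E
```

```text
[-0.4296  0.4169  0.7852  1.7025 -0.3193  1.1556 -1.1025]
pre d [0.0003 0.0021 0.0491] rot [-0.0011  0.0002  0.0002] n 0.8
down d [0.0003 0.0022 0.0875] rot [-0.0011  0.0002  0.0002] n 1.4
```

View pics/g2.png

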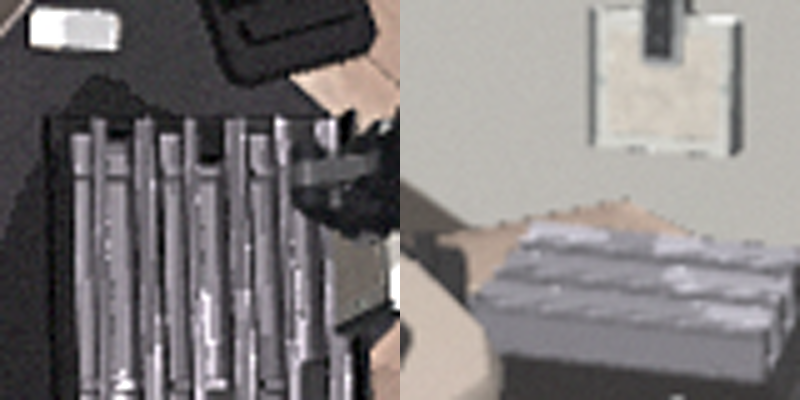

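Converted, 0.06 m is 0.2, 0.05 m is 0.1667.

>>> move_tool --pt "0 0 0.0067 0.1667 0 0 0" --pt "0 0 0.0067 0.2 0 0 0" --pt "0 0 0.0067 0.2 0 0 0"

```text
t: 4.55
ee_pos: [0.5248, -0.1026, 0.0892]
tool_rot: [1.0, 0.011, -0.001, -0.0]
force: [-0.6, -0.3, -1.2]
opening: 0.0092
finger_force: 49.5
```

>>> move_tool --pt "0 0 0 0.0467 0 0 0" --pt "0 0 0 0.0467 0 0 0"

```text
t: 4.8
ee_pos: [0.5245, -0.1024, 0.0746]
tool_rot: [1.0, 0.011, -0.001, -0.0]
force: [0.4, 0.5, -1.0]
opening: 0.0091
finger_force: 49.4
```

```bash
python3 - <<'E'
from h import *
d([.5255,-.1012,.0616],RACK,"down");print(robot.get_state()["torque"])
E
```

```text
down d [ 0.0011 -0.0012  0.013 ] rot [-0.0006  0.0015 -0.0022] n 0.2
[-0.016   0.0284  0.0122]
```

Converted, 0.013 m is 0.0433, 0.012 m is 0.04.

>>> move_tool --pt "0 0 0 0.0233 0 0 0" --pt "0 0 0 0.04 0 0 0" --pt "0 0 0 0.0433 0 0 0" --pt "0 0 0 0.0433 0 0 0"

```text
t: 5.3
ee_pos: [0.525, -0.103, 0.0623]
tool_rot: [1.0, 0.011, 0.0, 0.0]
force: [-0.1, 0.6, -1.1]
opening: 0.0088
finger_force: 49.5
```

```bash
python3 - <<'E'
from h import *
d([.5255,-.1012,.0616],RACK,"down");print(robot.get_state()["torque"])
E
```

```text
down d [ 0.0005 -0.0018  0.0007] rot [ 0.     -0.     -0.0026] n 0.0
[-0.0253 -0.0278 -0.0076]
```

Converted, 0.002 m is 0.0067, 0.001 m is 0.0033.

>>> move_tool --pt "0 0 0 0.0067 0 0 0" --pt "0 0 0 0.0067 0 0 0" --pt "0.03 0 0 0.0033 0 0 0" --pt "0.03 0 0 0.0033 0 0 0" --pt "0.03 0 0 0.0033 0 0 0"

```text
t: 5.92
ee_pos: [0.525, -0.1029, 0.0612]
tool_rot: [1.0, 0.011, 0.0, 0.0]
force: [0.3, 0.4, 1.1]
opening: 0.0299
finger_force: 0.0
```

>>> move_tool --pt "0.03 0 0 -0.1667 0 0 0" --pt "0.03 0 0 -0.3667 0 0 0" --pt "0.03 0 0 -0.5333 0 0 0" --pt "0.035 0 0 -0.5333 0 0 0"

```text
t: 6.42
ee_pos: [0.5279, -0.1044, 0.2258]
tool_rot: [1.0, 0.011, 0.005, 0.001]
force: [0.2, -0.9, -0.1]
opening: 0.0351
finger_force: 0.0
```

```bash
python3 - <<'E'
from h import *
print(robot.get_state()["joint_pos"])
G=np.array([.4684,.2410,.0661]);d(G+.15*U,EASEL,"W")
E
```

```text
[-0.453   0.3516  0.8237  1.5859 -0.2666  1.3106 -1.1423]
W d [-0.1081 -0.3636  0.02  ] rot [-0.3366  0.2476 -1.26  ] n 7.1
```

Converted, -0.25 m is -0.8333, -0.2 m is -0.6667, -0.72 rad is -0.4584.

>>> move_tool --pt "0.04 -0.0167 -0.1667 0 -0.0306 0.0223 -0.1146" --pt "0.04 -0.05 -0.3333 0 -0.0611 0.0446 -0.2292" --pt "0.04 -0.1 -0.5 0 -0.0917 0.0668 -0.3438" --pt "0.04 -0.15 -0.6667 0 -0.121 0.0891 -0.4584" --pt "0.04 -0.2 -0.8333 0 -0.121 0.0891 -0.4584"

```text
t: 7.05
ee_pos: [0.4569, 0.1475, 0.2199]
tool_rot: [0.925, 0.363, 0.068, 0.092]
force: [0.7, 0.7, 0.1]
opening: 0.0397
finger_force: 0.0
```

```bash
python3 - <<'E'
from h import *
print(robot.get_state()["joint_pos"])
G=np.array([.4684,.2410,.0661]);d(G+.15*U,EASEL,"W")
E
```

```text
[-1.04    0.0795  0.5812  1.8622  0.1697  1.0971 -1.3534]
W d [ 0.0413 -0.1115 -0.0064] rot [-0.158   0.1099 -0.5352] n 3.0
```

Converted, -0.111 m is -0.37, -0.07 m is -0.2333, -0.535 rad is -0.3406.

>>> move_tool --pt "0.04 0.04 -0.1167 0 -0.0318 0.0223 -0.1082" --pt "0.04 0.0833 -0.2333 0 -0.0637 0.0446 -0.2165" --pt "0.04 0.1367 -0.37 -0.02 -0.1006 0.07 -0.3406" --pt "0.04 0.1367 -0.37 -0.02 -0.1006 0.07 -0.3406" --pt "0.04 0.1367 -0.37 -0.02 -0.1006 0.07 -0.3406"

```text
t: 7.68
ee_pos: [0.415, 0.2534, 0.2043]
tool_rot: [0.782, 0.591, 0.12, 0.16]
force: [1.0, -0.5, 0.3]
opening: 0.0401
finger_force: 0.0
```

>>> move_tool --pt "0.04 0 0 0 0 0 0"

```text
t: 7.8
ee_pos: [0.4162, 0.2528, 0.205]
tool_rot: [0.783, 0.589, 0.12, 0.159]
force: [0.6, 0.6, -0.0]
opening: 0.0403
finger_force: 0.0
```

```bash
python3 - <<'E'
from h import *
print(robot.get_state()["joint_pos"])
G=np.array([.4684,.2410,.0661]);d(G+.15*U,EASEL,"W");d(G+.06*U,EASEL,"W2")
E
```

```text
[-1.2393  0.0496  0.4064  1.9751  0.4129  0.9779 -1.3235]
W d [ 0.0027 -0.0049 -0.0012] rot [ 0.0019  0.0025 -0.0073] n 0.1
W2 d [ 0.0029 -0.0051  0.0888] rot [ 0.0019  0.0025 -0.0073] n 1.4
```

Converted, 0.089 m is 0.2967, 0.075 m is 0.25, -0.007 rad is -0.0045.

>>> move_tool --pt "0.04 0.01 -0.0167 0.1333 0.0013 0.0019 -0.0045" --pt "0.04 0.01 -0.0167 0.25 0.0013 0.0019 -0.0045" --pt "0.04 0.01 -0.0167 0.2967 0.0013 0.0019 -0.0045" --pt "0.04 0.01 -0.0167 0.2967 0.0013 0.0019 -0.0045"

```text
t: 8.3
ee_pos: [0.4458, 0.2468, 0.1205]
tool_rot: [0.781, 0.592, 0.119, 0.159]
force: [-0.4, -0.3, 1.1]
opening: 0.04
finger_force: 0.0
```

```bash
python3 - <<'E'
from h import *
G=np.array([.4684,.2410,.0661]);d(G,EASEL,"G")
T=robot.get_image("top");S=robot.get_image("side")
k=lambda i,x,y,w,h,f:cv2.resize(i[y:y+h,x:x+w,::-1],None,fx=f,fy=f,interpolation=cv2.INTER_CUBIC)
cv2.imwrite("pics/g3.png",np.hstack([k(T,240,175,100,100,4),k(S,290,170,100,100,4)]))
E
```

```text
G d [0.0006 0.0003 0.0592] rot [-0.0004  0.0016  0.0001] n 0.9
```

View pics/g3.png

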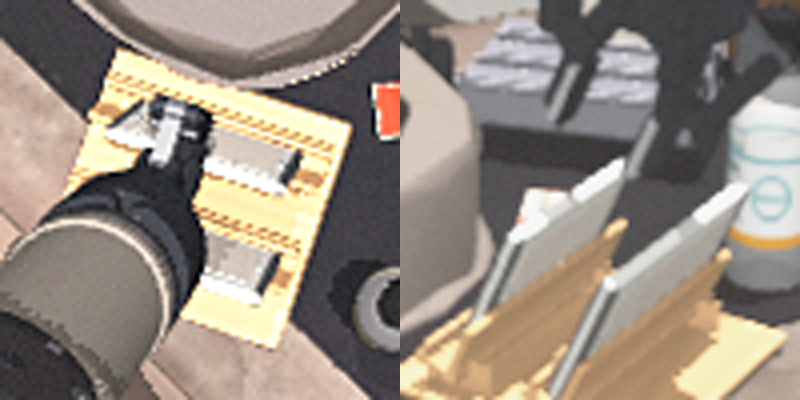

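Converted, 0.057 m is 0.19, 0.03 m is 0.1.

>>> move_tool --pt "0.04 0 0 0.1 0 0 0" --pt "0.04 0 0 0.19 0 0 0" --pt "0.04 0 0 0.19 0 0 0" --pt "0.04 0 0 0.19 0 0 0"

```text
t: 8.9
ee_pos: [0.4672, 0.2442, 0.0702]
tool_rot: [0.78, 0.594, 0.122, 0.158]
force: [0.6, 0.0, 0.2]
opening: 0.0403
finger_force: 0.0
```

>>> move_tool --pt "0 0 0 0 0 0 0" --pt "0 0 0 0 0 0 0" --pt "0 0 0 0 0 0 0" --squeeze 50

```text
t: 9.28
ee_pos: [0.4673, 0.2442, 0.0702]
tool_rot: [0.78, 0.594, 0.122, 0.158]
force: [-2.8, -0.9, 7.4]
opening: 0.0088
finger_force: 49.5
```

```bash
python3 - <<'E'
from h import *
G=np.array([.4684,.2410,.0661]);d(G,EASEL,"G");d(G+.13*U,EASEL,"out")
E
```

```text
G d [-0.0028  0.0001  0.0045] rot [ 0.001  -0.0046  0.0021] n 0.1
out d [-0.0022  0.0003 -0.1255] rot [ 0.001  -0.0046  0.0021] n 2.0
```

Converted, -0.17 m is -0.5667, -0.12 m is -0.4.

>>> move_tool --pt "0 0 0 -0.0667 0 0 0" --pt "0 0 0 -0.2 0 0 0" --pt "0 0 0 -0.4 0 0 0" --pt "0 0 0 -0.5667 0 0 0" --pt "0 0 0 -0.5667 0 0 0"

```text
t: 9.9
ee_pos: [0.4031, 0.264, 0.2291]
tool_rot: [0.779, 0.595, 0.125, 0.156]
force: [0.3, 0.5, -1.1]
opening: 0.0089
finger_force: 49.2
```

```bash
python3 - <<'E'
from h import *
d([.5265,-.056,.25],RACK,"R");print(robot.get_state()["joint_pos"])
E
```

```text
R d [-0.2763  0.1959  0.0576] rot [ 0.3387 -0.2652  1.2614] n 7.1
[-1.2861  0.013   0.4055  1.9468  0.4148  1.0408 -1.3341]
```

Converted, -0.175 m is -0.5833, -0.14 m is -0.4667, 0.18 rad is 0.1146.

>>> move_tool --pt "0 -0.1167 0.0833 0.0233 0.0286 -0.0223 0.1082" --pt "0 -0.2333 0.1667 0.0467 0.0573 -0.0446 0.2165" --pt "0 -0.35 0.25 0.0733 0.0859 -0.0668 0.3183" --pt "0 -0.4667 0.3333 0.1 0.1146 -0.0891 0.4265" --pt "0 -0.5833 0.4133 0.12 0.1401 -0.1082 0.522"

```text
t: 10.52
ee_pos: [0.4796, 0.056, 0.239]
tool_rot: [0.971, 0.227, 0.043, 0.061]
force: [0.4, -0.1, -2.3]
opening: 0.0089
finger_force: 49.0
```

```bash
python3 - <<'E'
from h import *
d([.5265,-.056,.22],RACK,"R")
E
```

```text
R d [-0.009   0.1174  0.035 ] rot [ 0.1238 -0.0853  0.4333] n 2.4
```

Converted, 0.117 m is 0.39, 0.085 m is 0.2833, 0.433 rad is 0.2757.

>>> move_tool --pt "0 -0.01 0.15 0.0333 0.0286 -0.0191 0.0955" --pt "0 -0.02 0.2833 0.0667 0.0541 -0.0382 0.191" --pt "0 -0.03 0.39 0.1167 0.0789 -0.0541 0.2757" --pt "0 -0.03 0.39 0.1167 0.0789 -0.0541 0.2757" --pt "0 -0.03 0.39 0.1167 0.0789 -0.0541 0.2757"

```text
t: 11.15
ee_pos: [0.5266, -0.0534, 0.2201]
tool_rot: [1.0, 0.015, 0.0, 0.0]
force: [-0.5, 1.0, -2.1]
opening: 0.0093
finger_force: 49.2
```

>>> move_tool --pt "0 0 0 0 0 0 0"

```text
t: 11.28
ee_pos: [0.5271, -0.0516, 0.2211]
tool_rot: [1.0, 0.017, 0.001, -0.001]
force: [0.3, -0.7, -2.3]
opening: 0.009
finger_force: 49.2
```

```bash
python3 - <<'E'
from h import *
print(robot.get_state()["joint_pos"])
d([.5265,-.0565,.11],RACK,"P")
E
```

```text
[-0.5925  0.3533  0.876   1.6107 -0.2807  1.307  -1.2112]
P d [-0.0011  0.005   0.1111] rot [-0.0011 -0.0026  0.0088] n 1.8
```

Converted, 0.111 m is 0.37, 0.1 m is 0.3333, 0.009 rad is 0.0057.

>>> move_tool --pt "0 -0.0033 0.0167 0.1667 0 -0.0019 0.0057" --pt "0 -0.0033 0.0167 0.3333 0 -0.0019 0.0057" --pt "0 -0.0033 0.0167 0.37 0 -0.0019 0.0057" --pt "0 -0.0033 0.0167 0.37 0 -0.0019 0.0057"

```text
t: 11.78
ee_pos: [0.5273, -0.0575, 0.1111]
tool_rot: [1.0, 0.012, 0.0, -0.0]
force: [-0.3, -0.0, -0.9]
opening: 0.0091
finger_force: 49.2
```

>>> move_tool --pt "0 0 0 0.0333 0 0 0" --pt "0 0 0 0.0333 0 0 0"

```text
t: 12.02
ee_pos: [0.5275, -0.0582, 0.1012]
tool_rot: [1.0, 0.011, 0.001, -0.0]
force: [-1.2, -0.1, -1.7]
opening: 0.0089
finger_force: 49.2
```

```bash
python3 - <<'E'
from h import *
d([.526,-.0567,.084],RACK,"P");d([.526,-.0567,.0645],RACK,"seat")
E
```

```text
P d [-0.0015 -0.0015  0.0172] rot [-0.0003 -0.0016 -0.0026] n 0.3
seat d [-0.0016 -0.0015  0.0367] rot [-0.0003 -0.0016 -0.0026] n 0.6
```

Converted, 0.017 m is 0.0567, 0.012 m is 0.04.

>>> move_tool --pt "0 -0.005 -0.005 0.02 0 0 0" --pt "0 -0.005 -0.005 0.04 0 0 0" --pt "0 -0.005 -0.005 0.0567 0 0 0" --pt "0 -0.005 -0.005 0.0567 0 0 0"

```text
t: 12.52
ee_pos: [0.525, -0.0569, 0.083]
tool_rot: [1.0, 0.011, -0.0, -0.0]
force: [-0.6, -0.1, -2.8]
opening: 0.0094
finger_force: 49.2
```

```bash
python3 - <<'E'
from h import *
d([.526,-.0567,.0645],RACK,"seat");print(robot.get_state()["torque"])
E
```

```text
seat d [ 0.001  -0.0001  0.0185] rot [-0.0001  0.0008 -0.0032] n 0.3
[ 0.0014 -0.059   0.0048]
```

Past the end-block tops with no contact force; on to the floor.

The rows are not in the units I measure in: shifts go in shares of 0.3 m and turns go in shares of pi/2 rad. I convert before sending: 0.018 m is 0.06, 0.017 m is 0.0567.

>>> move_tool --pt "0 0 0 0.02 0 0 0" --pt "0 0 0 0.04 0 0 0" --pt "0 0 0 0.0567 0 0 0" --pt "0 0 0 0.06 0 0 0"

```text
t: 13.02
ee_pos: [0.5251, -0.0568, 0.065]
tool_rot: [1.0, 0.011, -0.0, -0.0]
force: [0.6, 0.3, -1.2]
opening: 0.0091
finger_force: 49.2
```

>>> move_tool --pt "0 0 0 0.0067 0 0 0" --pt "0 0 0 0.0067 0 0 0"

```text
t: 13.28
ee_pos: [0.5254, -0.0571, 0.0644]
tool_rot: [1.0, 0.011, 0.0, -0.0]
force: [-3.1, 0.3, 5.2]
opening: 0.0092
finger_force: 50.1
```

```bash
python3 - <<'E'
from h import *
d([.526,-.0567,.0645],RACK,"seat");print(robot.get_state()["torque"])
E
```

```text
seat d [ 0.0006 -0.0003 -0.0001] rot [-0.0007 -0.0004 -0.0032] n 0.0
[0.0735 0.5005 0.0315]
```

Converted, -0.17 m is -0.5667, -0.12 m is -0.4.

>>> move_tool --pt "0.03 0 0 -0.0033 0 0 0" --pt "0.03 0 0 -0.0033 0 0 0" --pt "0.03 0 0 -0.2 0 0 0" --pt "0.03 0 0 -0.4 0 0 0" --pt "0.03 0 0 -0.5667 0 0 0"

```text
t: 13.9
ee_pos: [0.526, -0.0572, 0.236]
tool_rot: [1.0, 0.011, 0.001, 0.0]
force: [1.1, 0.3, -0.5]
opening: 0.0303
finger_force: 0.0
```

>>> move_tool --pt "0.04 0 0 0 0 0 0"

```text
t: 14.02
ee_pos: [0.5286, -0.0581, 0.2381]
tool_rot: [1.0, 0.011, 0.005, 0.0]
force: [0.5, -0.7, -0.8]
opening: 0.04
finger_force: 0.0
```

```bash
python3 - <<'E'
from h import *
G=np.array([.4077,.2654,.0663]);d(G+.17*U,EASEL,"W")
S=robot.get_image("side");T=robot.get_image("top");cv2.imwrite("pics/t4.png",T[...,::-1])
k=lambda i,x,y,w,h,f:cv2.resize(i[y:y+h,x:x+w,::-1],None,fx=f,fy=f,interpolation=cv2.INTER_CUBIC)
cv2.imwrite("pics/g4.png",np.hstack([k(T,370,150,80,80,5),k(S,290,150,80,80,5)]))
E
```

```text
W d [-0.1775 -0.3452  0.0131] rot [-0.3366  0.2465 -1.2607] n 7.1
```

View pics/g4.png

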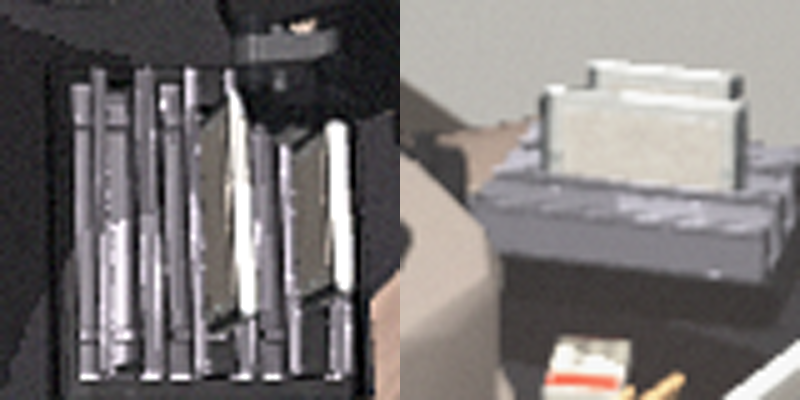

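Converted, -0.25 m is -0.8333, -0.2 m is -0.6667, -0.87 rad is -0.5539.

>>> move_tool --pt "0.04 -0.0333 -0.1667 -0.0167 -0.0306 0.0223 -0.1146" --pt "0.04 -0.0833 -0.3333 -0.0167 -0.0611 0.0446 -0.2292" --pt "0.04 -0.15 -0.5 -0.0167 -0.0917 0.0668 -0.3438" --pt "0.04 -0.2333 -0.6667 0 -0.121 0.0891 -0.4584" --pt "0.04 -0.3333 -0.8333 0 -0.1464 0.1082 -0.5539"

```text
t: 14.75
ee_pos: [0.4177, 0.1922, 0.2316]
tool_rot: [0.891, 0.433, 0.083, 0.111]
force: [-0.2, 1.4, 0.3]
opening: 0.0401
finger_force: 0.0
```

```bash
python3 - <<'E'
from h import *
G=np.array([.4077,.2654,.0663]);d(G+.17*U,EASEL,"W")
E
```

```text
W d [ 0.0263 -0.1125 -0.0211] rot [-0.1153  0.0801 -0.3823] n 2.2
```

Converted, -0.112 m is -0.3733, -0.08 m is -0.2667, -0.382 rad is -0.2432.

>>> move_tool --pt "0.04 0.0267 -0.1333 -0.02 -0.0255 0.0172 -0.0828" --pt "0.04 0.0533 -0.2667 -0.04 -0.0509 0.0344 -0.1655" --pt "0.04 0.0867 -0.3733 -0.07 -0.0732 0.0509 -0.2432" --pt "0.04 0.0867 -0.3733 -0.07 -0.0732 0.0509 -0.2432" --pt "0.04 0.0867 -0.3733 -0.07 -0.0732 0.0509 -0.2432"

```text
t: 15.38
ee_pos: [0.3471, 0.2807, 0.2239]
tool_rot: [0.783, 0.589, 0.119, 0.159]
force: [-0.1, -0.3, -0.2]
opening: 0.04
finger_force: 0.0
```

>>> move_tool --pt "0.04 0 0 0 0 0 0"

```text
t: 15.5
ee_pos: [0.348, 0.2805, 0.2246]
tool_rot: [0.784, 0.588, 0.12, 0.158]
force: [-0.1, 0.0, -0.3]
opening: 0.0401
finger_force: 0.0
```

```bash
python3 - <<'E'
from h import *
print(robot.get_state()["joint_pos"])
G=np.array([.4077,.2654,.0663]);d(G+.06*U,EASEL,"W2")
E
```

```text
[-1.4505 -0.0201  0.4168  1.9877  0.4436  1.1059 -1.5046]
W2 d [ 0.0017 -0.005   0.1098] rot [-0.0003  0.0018 -0.0104] n 1.8
```

Converted, 0.11 m is 0.3667, 0.1 m is 0.3333, -0.01 rad is -0.0064.

>>> move_tool --pt "0.04 0.0067 -0.0167 0.1667 0 0.0013 -0.0064" --pt "0.04 0.0067 -0.0167 0.3333 0 0.0013 -0.0064" --pt "0.04 0.0067 -0.0167 0.3667 0 0.0013 -0.0064" --pt "0.04 0.0067 -0.0167 0.3667 0 0.0013 -0.0064" --pt "0.04 0.0067 -0.0167 0.3667 0 0.0013 -0.0064"

```text
t: 16.12
ee_pos: [0.3852, 0.2751, 0.1235]
tool_rot: [0.78, 0.594, 0.122, 0.157]
force: [-0.3, 0.5, 0.3]
opening: 0.04
finger_force: 0.0
```

```bash
python3 - <<'E'
from h import *
G=np.array([.4077,.2654,.0663]);d(G,EASEL,"G")
E
```

```text
G d [-0.0037  0.      0.0621] rot [ 0.0006 -0.006   0.0014] n 1.0
```

Converted, 0.062 m is 0.2067, 0.06 m is 0.2, -0.006 rad is -0.0038.

>>> move_tool --pt "0.04 -0.01 0 0.1 0 -0.0038 0.0006" --pt "0.04 -0.01 0 0.2 0 -0.0038 0.0006" --pt "0.04 -0.01 0 0.2067 0 -0.0038 0.0006" --pt "0.04 -0.01 0 0.2067 0 -0.0038 0.0006" --pt "0.04 -0.01 0 0.2067 0 -0.0038 0.0006"

```text
t: 16.75
ee_pos: [0.4074, 0.2658, 0.0661]
tool_rot: [0.78, 0.593, 0.12, 0.159]
force: [-0.4, 0.2, 0.7]
opening: 0.0401
finger_force: 0.0
```

>>> move_tool --pt "0 0 0 0 0 0 0" --pt "0 0 0 0 0 0 0" --pt "0 0 0 0 0 0 0" --squeeze 50

```text
t: 17.12
ee_pos: [0.4082, 0.2647, 0.0658]
tool_rot: [0.781, 0.592, 0.12, 0.159]
force: [-0.7, -0.5, 6.4]
opening: 0.009
finger_force: 49.1
```

```bash
python3 - <<'E'
from h import *
G=np.array([.4077,.2654,.0663]);d(G,EASEL,"G")
E
```

```text
G d [ 0.0005 -0.0005 -0.0007] rot [ 0.0012  0.0021 -0.0006] n 0.0
```

Converted, -0.19 m is -0.6333, -0.18 m is -0.6.

>>> move_tool --pt "0 0 0 -0.0667 0 0 0" --pt "0 0 0 -0.2 0 0 0" --pt "0 0 0 -0.4 0 0 0" --pt "0 0 0 -0.6 0 0 0" --pt "0 0 0 -0.6333 0 0 0"

```text
t: 17.75
ee_pos: [0.3356, 0.2881, 0.2431]
tool_rot: [0.78, 0.594, 0.122, 0.157]
force: [-0.2, 0.7, -0.7]
opening: 0.009
finger_force: 49.0
```

```bash
python3 - <<'E'
from h import *
d([.5235,-.011,.25],RACK,"R")
E
```

```text
R d [-0.2384  0.2431  0.0941] rot [ 0.3409 -0.2587  1.2588] n 7.1
```

Converted, 0.16 m is 0.5333, 0.13 m is 0.4333, 0.16 rad is 0.1019.

>>> move_tool --pt "0 -0.1 0.1133 0.0133 0.0274 -0.021 0.1019" --pt "0 -0.2 0.2233 0.03 0.0547 -0.042 0.2037" --pt "0 -0.3 0.3333 0.0533 0.0828 -0.0637 0.3056" --pt "0 -0.4 0.4333 0.0933 0.1082 -0.0828 0.4074" --pt "0 -0.5 0.5333 0.1333 0.1369 -0.1038 0.5093"

```text
t: 18.38
ee_pos: [0.4523, 0.0951, 0.2645]
tool_rot: [0.969, 0.235, 0.045, 0.064]
force: [1.5, 0.4, -0.9]
opening: 0.0097
finger_force: 48.8
```

```bash
python3 - <<'E'
from h import *
d([.5235,-.011,.22],RACK,"R")
E
```

```text
R d [0.0115 0.1191 0.0632] rot [ 0.1307 -0.0892  0.4508] n 2.5
```

Converted, 0.119 m is 0.3967, 0.085 m is 0.2833, 0.451 rad is 0.2871.

>>> move_tool --pt "0 0.0133 0.15 0.05 0.0286 -0.0191 0.0955" --pt "0 0.0267 0.2833 0.1167 0.0541 -0.0382 0.191" --pt "0 0.0383 0.3967 0.21 0.0834 -0.0567 0.2871" --pt "0 0.0383 0.3967 0.21 0.0834 -0.0567 0.2871" --pt "0 0.0383 0.3967 0.21 0.0834 -0.0567 0.2871"

```text
t: 19.0
ee_pos: [0.5235, -0.0092, 0.2204]
tool_rot: [1.0, 0.014, 0.0, 0.001]
force: [0.4, 0.1, -0.6]
opening: 0.0092
finger_force: 49.0
```

>>> move_tool --pt "0 0 0 0 0 0 0"

```text
t: 19.12
ee_pos: [0.5241, -0.0072, 0.2219]
tool_rot: [1.0, 0.016, 0.002, -0.0]
force: [0.7, 0.2, -0.3]
opening: 0.0093
finger_force: 49.0
```

```bash
python3 - <<'E'
from h import *
print(robot.get_state()["joint_pos"])
d([.5235,-.0113,.105],RACK,"P")
E
```

```text
[-0.7525  0.3674  0.9812  1.6266 -0.3153  1.314  -1.26  ]
P d [-0.0011  0.0042  0.1169] rot [-0.0009 -0.0031  0.0082] n 1.9
```

Converted, 0.117 m is 0.39, 0.1 m is 0.3333, 0.008 rad is 0.0051.

>>> move_tool --pt "0 -0.0033 0.0133 0.1667 0 -0.0019 0.0051" --pt "0 -0.0033 0.0133 0.3333 0 -0.0019 0.0051" --pt "0 -0.0033 0.0133 0.39 0 -0.0019 0.0051" --pt "0 -0.0033 0.0133 0.39 0 -0.0019 0.0051" --pt "0 -0.0033 0.0133 0.39 0 -0.0019 0.0051"

```text
t: 19.75
ee_pos: [0.5257, -0.013, 0.107]
tool_rot: [1.0, 0.011, 0.002, 0.0]
force: [0.6, -0.2, -0.9]
opening: 0.0093
finger_force: 49.0
```

```bash
python3 - <<'E'
from h import *
d([.5235,-.0113,.078],RACK,"P")
S=robot.get_image("side");T=robot.get_image("top")
k=lambda i,x,y,w,h,f:cv2.resize(i[y:y+h,x:x+w,::-1],None,fx=f,fy=f,interpolation=cv2.INTER_CUBIC)
cv2.imwrite("pics/g5.png",np.hstack([k(T,370,150,80,80,5),k(S,295,145,80,80,5)]))
E
```

```text
P d [-0.0023 -0.0018  0.029 ] rot [ 0.0005 -0.0044 -0.0023] n 0.5
```

View pics/g5.png

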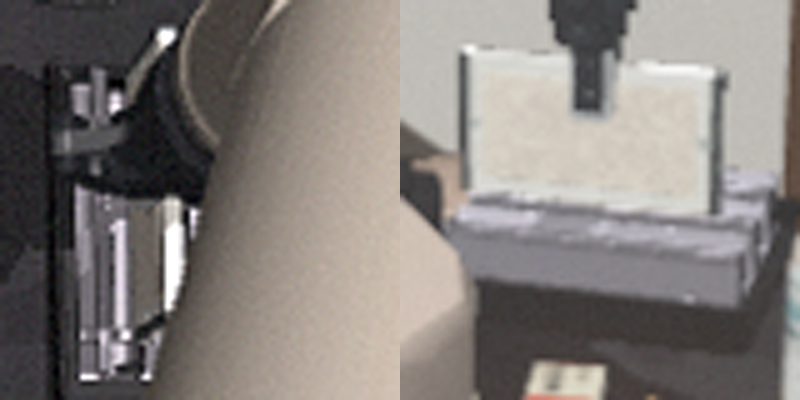

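```bash
python3 - <<'E'
from h import *
def ony(u,v,y):
    o,dd=ray("side",u,v); return o+dd*(y-o[1])/dd[1]
for n,l,y in(("plaque bottom",[(307.1,182.1),(358.1,186.9)],-.008),("plaque top",[(307.3,154.5),(358.7,159.5)],-.008),("wall",[(303.9,186.5),(364.5,191.5)],.001)):
    a=[ony(*p,y) for p in l]; print(n,a,(a[0][0]+a[1][0])/2)
E
```

```text
plaque bottom [array([ 0.593 , -0.008 ,  0.0627]), array([ 0.4587, -0.008 ,  0.0655])] 0.5258680559661049
plaque top [array([ 0.5923, -0.008 ,  0.1375]), array([ 0.4599, -0.008 ,  0.1378])] 0.5261082706727985
wall [array([0.5988, 0.001 , 0.0532]), array([0.4402, 0.001 , 0.0589])] 0.5195322507259347
```

Converted, 0.02 m is 0.0667, -0.005 m is -0.0167, -0.004 rad is -0.0025.

>>> move_tool --pt "0 -0.0167 -0.005 0.0167 0 -0.0025 -0.0013" --pt "0 -0.0167 -0.005 0.0333 0 -0.0025 -0.0013" --pt "0 -0.0167 -0.005 0.0667 0 -0.0025 -0.0013" --pt "0 -0.0167 -0.005 0.0667 0 -0.0025 -0.0013"

```text
t: 20.35
ee_pos: [0.5188, -0.0117, 0.084]
tool_rot: [1.0, 0.012, -0.002, 0.001]
force: [0.0, 0.2, -1.8]
opening: 0.0092
finger_force: 49.0
```

```bash
python3 - <<'E'
from h import *
d([.521,-.0113,.078],RACK,"P");print(robot.get_state()["torque"])
E
```

```text
P d [ 0.0022 -0.0004  0.0059] rot [ 0.001   0.0044 -0.0014] n 0.1
[ 0.0009 -0.2346 -0.0257]
```

Converted, 0.008 m is 0.0267, 0.002 m is 0.0067, 0.003 rad is 0.0019.

>>> move_tool --pt "0 0.0067 0 0 0 0.0019 0" --pt "0 0.0067 0 0.0133 0 0.0019 0" --pt "0 0.0067 0 0.0267 0 0.0019 0" --pt "0 0.0067 0 0.0267 0 0.0019 0"

```text
t: 20.85
ee_pos: [0.5203, -0.0117, 0.0764]
tool_rot: [1.0, 0.012, -0.001, 0.0]
force: [0.8, -0.3, -1.8]
opening: 0.0093
finger_force: 49.0
```

```bash
python3 - <<'E'
from h import *
d([.521,-.0113,.0593],RACK,"seat");print(robot.get_state()["torque"])
E
```

```text
seat d [ 0.0008 -0.0004  0.0171] rot [ 0.0005  0.0021 -0.0013] n 0.3
[-0.056  -0.0111  0.0085]
```

Converted, 0.017 m is 0.0567, 0.012 m is 0.04, 0.002 rad is 0.0013.

>>> move_tool --pt "0 0 0 0.02 0 0.0013 0" --pt "0 0 0 0.04 0 0.0013 0" --pt "0 0 0 0.0567 0 0.0013 0" --pt "0 0 0 0.0567 0 0.0013 0"

```text
t: 21.35
ee_pos: [0.5208, -0.012, 0.0596]
tool_rot: [1.0, 0.011, 0.0, 0.0]
force: [0.3, 0.6, -1.2]
opening: 0.0093
finger_force: 49.2
```

>>> move_tool --pt "0 0 0 0.005 0 0 0" --pt "0 0 0 0.005 0 0 0"

```text
t: 21.6
ee_pos: [0.5209, -0.0119, 0.0593]
tool_rot: [1.0, 0.011, 0.001, -0.0]
force: [-3.6, 0.7, 8.1]
opening: 0.0092
finger_force: 50.4
```

```bash
python3 - <<'E'
from h import *
d([.521,-.0113,.0593],RACK,"seat");print(robot.get_state()["torque"])
E
```

```text
seat d [ 0.0002 -0.0006 -0.    ] rot [-0.0001 -0.0012 -0.0015] n 0.0
[ 0.0295  0.4892 -0.0184]
```

On the floor at the expected height; release, retreat and look.

Converted, -0.15 m is -0.5, -0.1 m is -0.3333.

>>> move_tool --pt "0.028 0 0 -0.0033 0 0 0" --pt "0.028 0 0 -0.0033 0 0 0" --pt "0.028 0 0 -0.1667 0 0 0" --pt "0.028 0 0 -0.3333 0 0 0" --pt "0.03 0 0 -0.5 0 0 0"

```text
t: 22.22
ee_pos: [0.5204, -0.0116, 0.2096]
tool_rot: [1.0, 0.012, 0.0, 0.0]
force: [0.8, 0.9, -0.7]
opening: 0.0298
finger_force: 0.0
```

>>> move_tool --pt "0.04 -0.1667 0 -0.1333 0 0 0" --pt "0.04 -0.3333 0 -0.2 0 0 0" --pt "0.04 -0.4 -0.1667 -0.2 0 0 0" --pt "0.04 -0.4667 -0.3333 -0.2 0 0 0" --pt "0.04 -0.4667 -0.4 -0.2 0 0 0"

```text
t: 22.85
ee_pos: [0.376, 0.1084, 0.268]
tool_rot: [1.0, 0.015, 0.0, -0.001]
force: [0.1, -0.9, 0.7]
opening: 0.0399
finger_force: 0.0
```

>>> move_tool --pt "0.04 0 0 0 0 0 0" --pt "0.04 0 0 0 0 0 0"

```text
t: 23.1
ee_pos: [0.3787, 0.103, 0.268]
tool_rot: [1.0, 0.01, 0.001, 0.001]
force: [-0.4, -0.2, 0.6]
opening: 0.0402
finger_force: 0.0
```

```bash
python3 - <<'E'
from h import *
S=robot.get_image("side");T=robot.get_image("top")
k=lambda i,x,y,w,h,f:cv2.resize(i[y:y+h,x:x+w,::-1],None,fx=f,fy=f,interpolation=cv2.INTER_CUBIC)
cv2.imwrite("pics/g6.png",np.hstack([k(T,240,150,220,130,2)[:, :440],k(S,280,150,90,65,4)]))
E
```

```text
(no output)
```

View pics/g6.png

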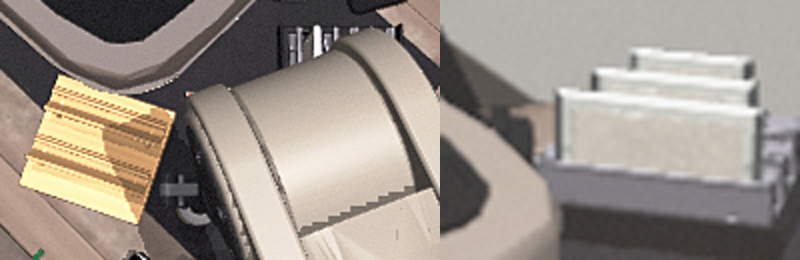

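The side view shows all three plaques upright in the rack, with their tops level one behind the other. The easel is empty and the gripper is clear of everything.

```bash
python3 -c "
from rig import robot
print(robot.job_done())"
```

```text
the job is handed in; nothing more can be done
None
```

All three plaques stand fully down in the channels that fit them, the loose items were not touched, and the job was handed in at about 23 s of the 72 s allowed; no verdict was returned.

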